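# Stand the tipped casting trees back up in the lane and shut the clamp

## Robot

A 6-joint arm with a two-finger parallel gripper is mounted at the origin on the work surface. World frame = base frame: x ahead of the robot, y to its left, z up, the work surface at z = 0. Lengths are in mm, angles in degrees, forces in N, time in s.
With the tool pointing down it reaches from about 350 to 850 mm from the base axis. Payload 8.1 kg.
Tool frame: the origin (TCP) lies midway between the tips of the shut fingers; the grasp point (between the pads) lies 19 mm behind it (r.pinch_z is the distance from the TCP to the grasp point, in mm); z points along the fingers, y is the line along which they close (so a half turn about z gives the same grasp; the last joint's range is limited). The gripper opens to 85 mm and grips with 20 to 120 N. Pads are 22 mm wide; open, the fingers measure 114 mm over their backs; the gripper's body (76 mm by 85 mm) begins 54 mm behind the grasp point. The pads swing forward as they close: fully open they stand 13 mm farther back than shut.
Start: joints at [-75.138, 7.471, 85.268, -0, 87.261, -4.893], TCP at [202.825, -564.683, 204.992] pointing down, gripper open.
Joint ranges: [-169.43, 169.43], [-51.17, 129.36], [1.28, 143.12], [-76.62, 256.62], [0, 156.53], [-152.29, 152.29]. Speed limits (degrees/s): [136.94, 136.94, 159.86, 180, 180, 180].

## Interface

Orientations are given as [roll, pitch, yaw] about the fixed x, y, z axes, in that order (R = Rz(yaw) Ry(pitch) Rx(roll)).
In Python, from bench import r gives the robot as it stands.
- The arm moves only by the shell command python3 -m jog 'ROWS' [OPENING] [FORCE]. ROWS is JSON, one flat list of numbers, 6 for each row, row after row: the shift along the tool's x, y, z in m, then the turn, a rotation vector about the tool's x, y, z in rad. A call has 1 to 8 rows; each row is the pose to reach, as a shift and turn from the pose commanded when the call began, along the tool's axes at that moment; what a row does not reach only later rows make up. A row lasts 1/8 s, in which the tool goes at most 62.5 mm and 10.7 degrees, less where a joint would pass 70% of its speed; a pose out of reach is approached as far as the arm can. A call with a gripper value outside its range is refused whole. OPENING is the opening, from -1 (shut) to 1 (fully open), set as the call begins (- or left out, the last holds). The fingers move at their own pace and stop on an object; FORCE is the grip in N (left out, the last holds). Time passes only in rows, so rows that repeat a pose let the fingers close. It gives the time, the measured TCP pose, the force, the opening and the grip force at its end, in the units of the state.
- r.sense(): the state, without advancing time (a new reading comes with each control period).
- r.snapshot(name): name is "scene" or "top" or "wrist"; returns a dict with "pixels" (400x640x3 uint8, red, green, blue), "range_z" (400x640 float32, mm along the optical axis (not along the pixel's ray), 0 where there is no reading), "K" (3x3 intrinsics, pixels), "rvec" (rotation vector, rad) and "tvec" (3), from world to camera coordinates, as OpenCV has them. Camera axes: x right, y down, z forward; pixel columns grow to the right and rows downward; lengths in mm; the calibration is good to about 2 mm. A picture is of the moment at which its call begins.
- r.hand_in(): hands the job in; it is judged then, once.
Trained networks look in a picture, given as the dict that the camera call returned (one of the last four; its "shot" number tells which), for a name from the list of things; names that differ only in an ending like _2 or _b are one class to them, and where a whole thing is asked for, a point or a joint stands for the part that bears it (a point fixed in the world has none). Each returns a list of dicts, best first, with "score" (0 to 1); they miss things now and then, are a little off and sometimes report something else, mostly with a low value. They report only what shows in the picture. A call takes as long as a camera call. They do not tell look-alikes from the thing itself.
- r.look_for(picture, target): "bbox" ([left, top, right, bottom] in pixels, round what is visible of it).
- r.outline_of(picture, target): "region" (400x640 bool, what is visible of it) and "bbox" ([left, top, right, bottom] in pixels, round what is visible of it).
The state is a dict: "time": time; "joint_pos": joint angles; "qd": joint speeds; "joint_efforts": joint torques, N m; "tool_pos": TCP position; "tcp_rot": TCP orientation; "ft_force": force on the tool from outside, world axes, zero at the start; "wrist_torque": the same for the moment, N m; "finger_gap": finger opening in mm; "grip_force": force on a finger pad.
Only numpy, scipy, OpenCV 4.12 (cv2) and the standard library are available. Lean on these libraries where they do the work, as an engineer would, in place of code of your own. Each camera call takes 0.05 s, during which the arm holds its last target. There are 200 camera calls.

## Task

Two of the wax casting trees in the aluminium lane have tipped over and lean against the steel flasks. Stand both upright on their bases in the lane, setting them down gently (neither let fall nor pressed hard) and leaving the flasks and the two short trees standing where they are, and swing the clamp lever at the lane's mouth fully shut.

Things in the scene. Friction and masses are not known exactly. Their poses are not given: they have to be found in the camera images.
- lane: fixed aluminium channel, 530 mm long. Floor 8 mm above the bench, 68 mm clear between side walls (x = +-36 mm, y = -235 to +235 mm) that rise 12 mm above the floor; end stop at y = -238 mm, clamp lever across the mouth at y = +265 mm. Origin on the bench under the middle of the walled part; x across, y along, z up
- tree1: tipped casting tree, leaning about 45 degrees along the lane on the rim of flask1: square black base 52 x 52 x 10 mm, round blue wax sprue 14 mm thick, 132 mm tall in all; four pale patterns round the sprue 22 to 52 mm above the underside, out to 20 mm from the axis; bare above. About 0.2 kg. Origin: centre of the underside; z along the sprue to its tip, x, y square to the base
- flask1: upright open steel tube (casting flask), 60 mm outer diameter, 3 mm wall, 62 mm tall, 0.35 kg, loose in the lane; tree1 leans on its rim. Bystander. Origin at the centre of its underside, z up
- small1: short casting tree of the same make that stands upright in the lane on the far side of flask1 from tree1: 98 mm tall, base 52 x 52 x 10 mm, patterns 28 to 58 mm up. Bystander. Origin at the centre of its underside, z up
- tree2: tipped casting tree, leaning about 45 degrees along the lane on the rim of flask2: square black base 52 x 52 x 10 mm, round blue wax sprue 14 mm thick, 132 mm tall in all; four pale patterns round the sprue 22 to 52 mm above the underside, out to 20 mm from the axis; bare above. About 0.2 kg. Origin: centre of the underside; z along the sprue to its tip, x, y square to the base
- flask2: upright open steel tube (casting flask), 60 mm outer diameter, 3 mm wall, 62 mm tall, 0.35 kg, loose in the lane; tree2 leans on its rim. Bystander. Origin at the centre of its underside, z up
- small2: short casting tree of the same make that stands upright in the lane on the far side of flask2 from tree2: 98 mm tall, base 52 x 52 x 10 mm, patterns 28 to 58 mm up. Bystander. Origin at the centre of its underside, z up
- clamp (a joint): clamp lever at the lane's +y mouth; hinge axis along the lane's y, on a block on its +x side, 36 mm above the bench. 0 = shut, level across the lane; 1.5 rad = standing up. Stays where left; about 1 N at the tip moves it. Steel arm 12 mm wide, 110 mm long; black grip 14 mm wide, 13 mm thick on the last 32 mm, which shut overhangs the lane's -x side
- clamp_tip (a point): point in the middle of the lever's black grip, 98 mm from the hinge axis
- clamp_hinge (a point): point on the lever's hinge axis, in the middle of its width (lane x = 45, y = 265, z = 36 mm); its orientation turns with the lever
Things that resemble listed ones, but are neither listed nor needed, are in the scene too. Leave any red or yellow look-alike of the tree2 alone.

How it is judged:
By the outcome, as a careful person would: the job done as asked, in the order asked, and still so for the second after the job is handed in, with the robot touching nothing.
It also fails if it takes over 67 s, if anything falls off the work surface, if the arm or the gripper's body presses on something with over 40 N, if the wrist force passes 120 N, or if a joint passes its speed limit or range.

## Working session

There is one attempt and no reset: what is moved stays moved. The work goes in short steps, Python scripts to look and compute and a shell command to move; the robot and the scene stay as the last step left them, time stands still between calls to the robot, and variables do not carry over. Pictures are saved under pics/ and viewed, at most 10 in all, crops included, and the job is handed in when it is done.

```bash
ls; mkdir -p pics; cat > h.py <<'E'
import numpy as np,cv2
from bench import r
from scipy.spatial.transform import Rotation as Ro
def snap(n):
    s=r.snapshot(n); s['R']=cv2.Rodrigues(np.array(s['rvec'],float))[0]; s['t']=np.array(s['tvec'],float).ravel(); return s
def cloud(s):
    K=s['K'];v,u=np.mgrid[:400,:640];z=s['range_z'].astype(float)
    p=np.stack([(u-K[0][2])/K[0][0]*z,(v-K[1][2])/K[1][1]*z,z],-1)
    w=(p-s['t'])@s['R']; w[z<=0]=np.nan; return w
def save(s,n): cv2.imwrite('pics/'+n,s['pixels'][:,:,::-1])
E
python3 - <<'E'
from h import *
np.set_printoptions(precision=1,suppress=True)
for n in ['scene','top']:
    s=snap(n); save(s,n+'0.png'); w=cloud(s)
    print(n,-s['R'].T@s['t'])
    for t in ['tree1','flask1','small1','clamp','lane']:
        for d in r.outline_of(s,t):
            m=d['region']; print(t,round(d['score'],2),np.array(d['bbox']),np.nanmedian(w[m],0) if m.any() else '')
print(r.sense())
E
```

```text
pics
scene [1365.3  177.5  847.2]
tree1 0.79 [265.9 191.1 313.9 240.3] [518.3 -32.7  54.3]
tree1 0.78 [153.4 199.6 189.2 253.6] [ 557.  -335.2   26.9]
tree1 0.75 [292.  168.8 340.1 203.2] [349.6   3.6  24.5]
tree1 0.56 [325.9 206.1 378.1 248.2] [522.1  78.9  52.4]
flask1 0.94 [352.1 220.  381.  253.3] [536.6 140.6  46.9]
flask1 0.91 [261.1 206.7 281.8 235.7] [531.6 -96.6  46.6]
flask1 0.69 [427.3 219.9 443.6 266.9] [553.7 289.7  93.8]
small1 0.92 [235.2 191.1 259.9 232.6] [ 515.9 -159.8   37. ]
small1 0.59 [382.7 219.  407.9 259.2] [530.3 208.   21.6]
clamp 0.89 [427.9 217.  440.6 265.7] [550.9 289.7  97.5]
lane 0.58 [221.4 204.9 444.3 282.3] [545.8 104.7  10.4]
top [ 332.8   12.2 1072.2]
tree1 0.96 [320.9 153.3 376.9 178. ] [509.  -27.6  53.7]
tree1 0.93 [246.6 154.5 305.  181.9] [512.6  75.7  52.7]
tree1 0.9 [305.5 216.4 358.3 265.4] [344.4   0.3  27.8]
tree1 0.83 [465.7 106.5 496.3 164. ] [ 546.3 -336.3   28.4]
flask1 0.69 [352.6 151.  381.4 182.4] [512.  -97.3  48.4]
flask1 0.58 [243.7 147.4 271.6 183.1] [525.9 141.5  52.6]
small1 0.86 [215.9 154.6 245.6 179.1] [516.5 203.3  21.5]
small1 0.86 [384.4 154.5 410.2 181.2] [ 503.4 -156.8   40.1]
clamp 0.57 [173.1 146.1 192.7 155.9] [540.  287.1 124.3]
lane 0.76 [172.5 135.2 422.  188.3] [512.4  95.1   8.6]
{'time': 0.6, 'joint_pos': array([-75.1,   7.5,  85.3,   0. ,  87.3,  -4.9]), 'qd': array([ 0.1, -0. , -0. ,  0. , -0. ,  0.1]), 'joint_efforts': array([ -0. , -56.9, -50.1,  -0. ,   0. ,   0. ]), 'tool_pos': array([ 202.9, -564.7,  205. ]), 'tcp_rot': array([-180. ,   -0. ,   19.8]), 'ft_force': array([ 0.3, -0.8,  0.3]), 'wrist_torque': array([ 0.1, -0. , -0. ]), 'grip_force': 0.0, 'finger_gap': 85.39554411485092}
```

```bash
python3 - <<'E'
import cv2
a=cv2.imread('pics/scene0.png');b=cv2.imread('pics/top0.png')
cv2.imwrite('pics/scene1.png',cv2.resize(a[150:300,130:460],None,fx=2.4,fy=2.4,interpolation=cv2.INTER_CUBIC))
cv2.imwrite('pics/top1.png',cv2.resize(b[90:290,150:520],None,fx=2.1,fy=2.1,interpolation=cv2.INTER_CUBIC))
E
```

```text
(no output)
```

View pics/scene1.png

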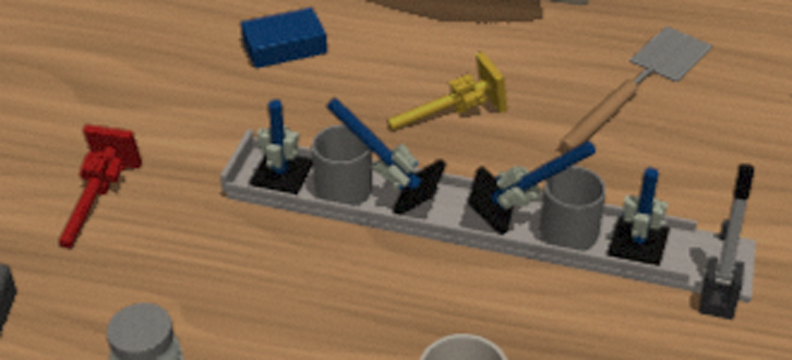

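View pics/top1.png

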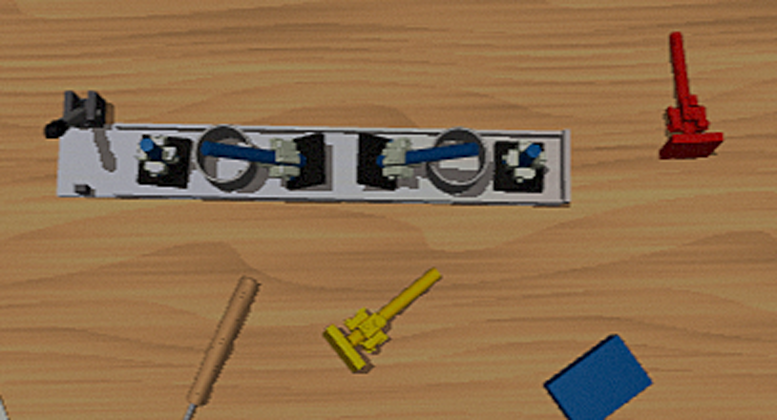

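Top0 view: the upright ones at (231,167) and (397,168) are the short trees. Candidates for the tipped trees are the blue one at (275,168) on the left flask, the blue one at (349,166) on the right flask, red at (481,135) and yellow at (332,240). I choose the two blue ones in the lane. The lever stands up at about (180,150). Next I fit the geometry.

```bash
cat > fit.py <<'E'
from h import *
from scipy.optimize import least_squares
np.set_printoptions(precision=1,suppress=True)
def blue(s): 
    p=s['pixels'].astype(int); return (p[...,2]>p[...,0]+30)&(p[...,2]>p[...,1]+15)
def cyl(P):
    c=np.median(P,0); d=np.linalg.svd(P-c)[2][0]; d=d*np.sign(d[2])
    def f(q):
        a=q[:3];dd=q[3:]/np.linalg.norm(q[3:]); v=P-c-a; return np.append(np.linalg.norm(v-np.outer(v@dd,dd),axis=1)-7,[a@d,np.linalg.norm(q[3:])-1])
    o=least_squares(f,np.r_[0,0,-4,d],loss='soft_l1',f_scale=1.5); dd=o.x[3:]/np.linalg.norm(o.x[3:])
    a=c+o.x[:3]; t=(P-a)@dd; return a,dd,np.percentile(t,[1,99]),np.std(o.fun)
E
python3 - <<'E'
from fit import *
S={n:snap(n) for n in ['top','scene']}
W={n:cloud(s) for n,s in S.items()}
for n in S:
    w=W[n]
    g=r.outline_of(S[n],'lane')[0]['region']
    for lo,hi in [(4,12),(15,25)]:
        m=g&(w[...,2]>lo)&(w[...,2]<hi); P=w[m][:,:2].astype(np.float32)
        print(n,'lane',lo,m.sum(),cv2.minAreaRect(P),P.min(0),P.max(0))
allb={'A':[], 'B':[]}
for n in S:
    w=W[n];b=blue(S[n])&(w[...,2]>25)
    for k,y0,y1 in [('A',-125,0),('B',40,170)]:
        m=b&(w[...,1]>y0)&(w[...,1]<y1)&(abs(w[...,0]-515)<45); P=w[m]; allb[k].append(P)
        a,d,t,e=cyl(P); print(n,k,len(P),a,d.round(3),'tip',a+t[1]*d,'low',a+t[0]*d,round(e,2))
for k in allb:
    a,d,t,e=cyl(np.vstack(allb[k])); print('both',k,a,d.round(3),'tip',a+t[1]*d,round(e,2),'tilt',np.degrees(np.arccos(d[2])))
# flasks: rim points
for n in S:
  for t in ['flask1','small1','clamp']:
    for o in r.outline_of(S[n],t):
        P=W[n][o['region']]; P=P[~np.isnan(P[:,0])]
        if t=='flask1': P=P[(P[:,2]>64)&(P[:,2]<76)]
        if len(P): print(n,t,round(o['score'],2),len(P),P.min(0),P.max(0),np.median(P,0))
E
```

```text
top lane 4 3495 ((522.7963256835938, 56.59248352050781), (530.55615234375, 91.80384826660156), 87.66064453125) [ 468.2 -209.6] [577.6 321.9]
top lane 15 834 ((517.4342041015625, 47.68931579589844), (514.9398193359375, 100.60579681396484), 84.74666595458984) [ 468.7 -209.4] [590.9 302.1]
scene lane 4 2079 ((516.3544921875, 56.47662353515625), (533.4306030273438, 113.84207916259766), 84.61870574951172) [ 472.8 -213.9] [596.  320.8]
scene lane 15 835 ((519.0457763671875, 49.45976257324219), (520.565185546875, 105.94068145751953), 84.84868621826172) [ 470.7 -214.2] [594.4 304.2]
top A 230 [510.5 -75.3  89.7] [-0.  -0.7  0.7] tip [ 509.  -105.3  119. ] low [513.5 -17.1  32.9] 2.11
top B 242 [515.1 122.7  90.4] [0.  0.7 0.7] tip [515.2 151.9 118.8] low [515.   65.7  34.9] 6.78
scene A 190 [511.8 -71.5  85.9] [-0.  -0.7  0.7] tip [ 510.1 -105.9  118.7] low [514.4 -18.2  35.3] 2.11
scene B 184 [515.9 120.3  89.6] [-0.   0.7  0.7] tip [515.1 150.6 119.6] low [517.4  65.   34.9] 1.92
both A [511.2 -73.3  87.9] [-0.  -0.7  0.7] tip [ 509.3 -105.5  119.1] 2.12 tilt 45.99914824220411
both B [515.
[... 385 characters left out ...]
110.7] [ 503.  -157.    22.2]
top small1 0.72 587 [494.6 182.5   5.7] [553.2 240.  108.7] [516.1 204.   21.5]
top clamp 0.62 625 [ 479.4 -193.4    4.1] [ 535.6 -135.6  110.7] [ 502.6 -156.7   19.8]
top clamp 0.46 165 [524.1 283.5  -2.6] [576.2 340.1 141.8] [545.3 287.3 101.3]
scene flask1 0.73 140 [491.1 110.7  64.2] [553.5 168.7  74.1] [530.7 144.2  68.9]
scene flask1 0.69 110 [ 484.4 -125.6   64.2] [542.7 -66.1  73.5] [ 529.5 -101.8   68.7]
scene small1 0.67 611 [ 383.1 -220.3   -3.6] [ 545.6 -136.   108.5] [ 515.6 -160.    21.6]
scene small1 0.56 646 [411.5 180.7  -1. ] [553.3 237.3 109. ] [529.2 207.8  21.7]
scene clamp 0.75 279 [384.9 283.6  -0.5] [576.8 319.3 141. ] [553.2 289.7  95. ]
```

```bash
cat >> h.py <<'E'
R0=np.array([[0,1,0],[1,0,0],[0,0,-1.]])
def tool(tilt,yaw=-2.2,roll=0): return Ro.from_euler('z',yaw,degrees=True)*Ro.from_euler('x',tilt,degrees=True)*Ro.from_euler('y',roll,degrees=True)*Ro.from_matrix(R0)
def row(p,R,st=None):
    st=st or r.sense(); C=Ro.from_euler('xyz',st['tcp_rot'],degrees=True)
    print('row',(C.inv().apply(np.array(p)-st['tool_pos'])/1000).round(4),(C.inv()*R).as_rotvec().round(3))
E
python3 - <<'E'
from fit import *
np.set_printoptions(precision=3,suppress=True)
S=[snap(n) for n in ['top','scene']]
T={}
for k,y0,y1,sg in [('A',-125,0,-1),('B',40,170,1)]:
    L=[]
    for s in S:
        w=cloud(s); b=blue(s)&(w[...,2]>60); yc=np.median(w[...,1][b&(w[...,1]>y0)&(w[...,1]<y1)&(abs(w[...,0]-513)<25)])
        m=b&(w[...,1]>y0)&(w[...,1]<y1)&(abs(w[...,0]-513)<25)
        a=w[m]; z0=27+(a[:,1]-(-10.6 if k=='A' else 57))*sg*.96
        L.append(a[abs(a[:,2]-z0-4)<14])
    for P in L+[np.vstack(L)]:
        a,d,t,e=cyl(P); u=a-d*(132-t[1]); tip=a+t[1]*d; print(k,len(P),d,'tip',tip,'under',tip-132*d,'e',round(e,2))
    g=tip-20*d; T[k]=g; R=tool(30 if k=='A' else -30); z=R.as_matrix()[:,2]
    print('grasp',g,'tcp',g+19*z,'pre tcp',g-41*z)
    if k=='A': row(g-41*z,R)
E
```

```text
A 210 [-0.04  -0.716  0.697] tip [ 508.835 -105.361  118.992] under [514.111 -10.871  26.971] e 1.46
A 162 [-0.047 -0.693  0.719] tip [ 509.647 -104.362  119.49 ] under [515.824 -12.859  24.553] e 1.93
A 372 [-0.036 -0.711  0.702] tip [ 509.498 -105.165  119.306] under [514.184 -11.302  26.613] e 1.74
grasp [510.208 -90.943 105.262] tcp [510.572 -81.45   88.807] pre tcp [ 509.421 -111.428  140.769]
row [ 0.442 -0.323  0.064] [ 0.311  0.46  -1.159]
B 215 [-0.003  0.712  0.702] tip [515.135 152.008 118.996] under [515.478  58.043  26.29 ] e 1.39
B 162 [-0.01   0.712  0.702] tip [515.292 149.654 119.737] under [516.59   55.648  27.081] e 1.82
B 377 [-0.007  0.713  0.701] tip [515.522 151.346 119.016] under [516.446  57.238  26.459] e 1.71
grasp [515.662 137.087 104.992] tcp [515.298 127.594  88.538] pre tcp [516.449 157.572 140.499]
```

```bash
python3 -m jog '[0.442,-0.323,0.04,0.31,0.46,-1.16,0.442,-0.323,0.04,0.31,0.46,-1.16,0.442,-0.323,0.04,0.31,0.46,-1.16,0.442,-0.323,0.04,0.31,0.46,-1.16,0.442,-0.323,0.04,0.31,0.46,-1.16,0.442,-0.323,0.04,0.31,0.46,-1.16,0.442,-0.323,0.04,0.31,0.46,-1.16,0.442,-0.323,0.04,0.31,0.46,-1.16]' 0.3 40
python3 - <<'E'
from h import *
R=tool(30); row([509.4,-111.4,140.8],R)
E
```

```text
time: 2.2
tool_pos: [483.2, -150.4, 167.6]
tcp_rot: [180.0, -30.1, 87.9]
ft_force: [0.1, -0.2, 0.1]
finger_gap: 55.1
grip_force: 0.0
row [0.0211 0.0247 0.0432] [-0.001 -0.001  0.002]
```

```bash
python3 -m jog '[0.021,0.025,0.043,0,0,0.002,0.021,0.025,0.043,0,0,0.002,0.021,0.025,0.043,0,0,0.002]'
python3 - <<'E'
from fit import *
s=snap('wrist'); cv2.imwrite('pics/w0.png',s['pixels'][:,:,::-1])
w=cloud(s); b=blue(s)
for k,y0,y1 in [('A',-125,0)]:
    m=b&(w[...,1]>y0)&(w[...,1]<y1)&(abs(w[...,0]-512)<20)&(w[...,2]>50); P=w[m]
    np.set_printoptions(precision=3,suppress=True)
    a,d,t,e=cyl(P); tip=a+t[1]*d; print(len(P),d,'tip',tip,'under',tip-132*d,e)
R=tool(30); row([510.6,-81.5,88.8],R)
E
```

```text
time: 2.58
tool_pos: [508.7, -113.1, 142.0]
tcp_rot: [-180.0, -30.0, 87.8]
ft_force: [0.1, -0.3, -0.3]
finger_gap: 55.4
grip_force: 0.0
1198 [-0.041 -0.711  0.702] tip [ 509.394 -105.419  119.615] under [514.785 -11.561  26.957] 1.587038935248773
row [0.001 0.001 0.062] [ 0.001  0.001 -0.001]
```

View pics/w0.png

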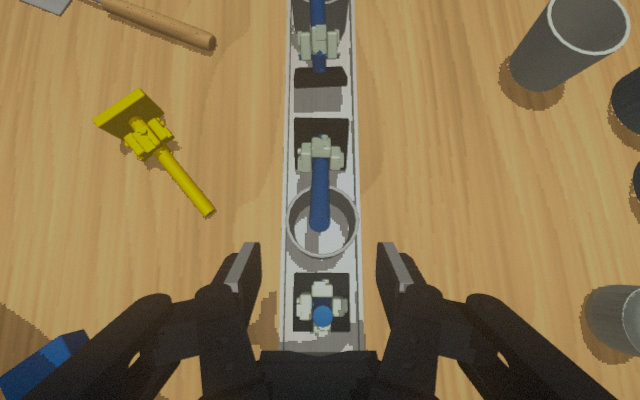

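The wrist view shows the blue tipped tree: tip at (319,225), base at (321,140), resting on the flask at (322,222). The yellow look-alike is apart from it at (155,150). Choice confirmed, so I descend and close.

```bash
python3 -m jog '[0.001,0.001,0.04,0,0,0,0.001,0.001,0.062,0,0,0,0.001,0.001,0.062,0,0,0]'
python3 -m jog '[0,0,0,0,0,0,0,0,0,0,0,0,0,0,0,0,0,0,0,0,0,0,0,0,0,0,0,0,0,0]' -1 40
```

```text
time: 3.0
tool_pos: [509.9, -81.4, 87.9]
tcp_rot: [-179.8, -30.0, 87.6]
ft_force: [0.4, 0.3, 0.8]
finger_gap: 55.6
grip_force: 0.0
time: 3.62
tool_pos: [511.9, -82.3, 89.8]
tcp_rot: [179.9, -29.9, 87.8]
ft_force: [-0.9, -5.0, 6.3]
finger_gap: 11.7
grip_force: 39.2
```

```bash
cat > plan.py <<'E'
from h import *
np.set_printoptions(precision=3,suppress=True)
def plan(u,d,uf,n=6,lift=10,clear=8):
    """rows: lift, then rotate d upright, with the low edge kept `clear` up; end at uf (underside centre)"""
    st=r.sense(); C=Ro.from_euler('xyz',st['tcp_rot'],degrees=True); p=st['tool_pos']; rel=p-u
    ax=np.cross(d,[0,0,1]); th=np.arcsin(np.linalg.norm(ax)); ax/=np.linalg.norm(ax)
    h=np.array([d[0],d[1],0]); h/=np.linalg.norm(h)
    piv=u+26*(h*d[2]-np.array([0,0,np.linalg.norm(d[:2])])); pf=np.array(uf)+26*h
    print('pivot',piv,'->',pf,'deg',np.degrees(th)); out=[[p+[0,0,lift],C]]
    for k in range(1,n+1):
        f=k/n; Q=Ro.from_rotvec(ax*th*f); g=max(0,2*f-1)
        e=piv+(pf-piv)*g; e[2]=piv[2]+lift if f<1 else pf[2]
        un=e+Q.apply(u-piv); out.append([un+Q.apply(rel),Q*C])
    for q,R in out: print(','.join('%.3f'%v for v in np.r_[C.inv().apply(q-p)/1000,(C.inv()*R).as_rotvec()]),' tcp',q)
E
python3 - <<'E'
from plan import *
plan(np.array([514.8,-11.5,27]),np.array([-.041,-.711,.702]),[514.5,-15,15])
E
```

```text
pivot [513.749 -29.722   8.483] -> [513.003 -40.957  15.   ] deg 45.412658474293146
0.005,0.000,-0.009,0.000,0.000,0.000  tcp [511.915 -82.287  99.792]
0.018,0.000,-0.008,0.002,-0.132,0.001  tcp [512.558 -71.138 106.01 ]
0.030,0.000,-0.007,0.004,-0.264,0.002  tcp [513.242 -59.268 110.702]
0.043,0.001,-0.003,0.006,-0.396,0.003  tcp [513.956 -46.885 113.788]
0.051,0.001,0.000,0.009,-0.528,0.004  tcp [514.439 -37.949 115.213]
0.059,0.001,0.005,0.011,-0.660,0.005  tcp [514.926 -28.935 114.952]
0.064,0.001,0.014,0.013,-0.792,0.006  tcp [515.405 -20.068 109.528]
```

```bash
python3 -m jog '[0.005,0,-0.009,0,0,0,0.018,0,-0.008,0.002,-0.132,0.001,0.03,0,-0.007,0.004,-0.264,0.002,0.043,0.001,-0.003,0.006,-0.396,0.003,0.051,0.001,0,0.009,-0.528,0.004,0.059,0.001,0.005,0.011,-0.66,0.005,0.064,0.001,0.013,0.013,-0.792,0.006,0.064,0.001,0.013,0.013,-0.792,0.006]'
python3 - <<'E'
from fit import *
np.set_printoptions(precision=3,suppress=True)
for n in ['scene','top']:
    s=snap(n)
    if n=='scene': cv2.imwrite('pics/s2.png',cv2.resize(s['pixels'][160:280,220:450,::-1],None,fx=3,fy=3))
    w=cloud(s)
    m=blue(s)&(w[...,1]>-60)&(w[...,1]<30)&(abs(w[...,0]-513)<30)&(w[...,2]>25);P=w[m]
    a,d,t,e=cyl(P); d*=np.sign(d[2]); print(n,len(P),d,a,a+d*t[1],a+d*t[0],e)
print(r.sense())
E
```

```text
time: 4.62
tool_pos: [513.5, -16.3, 108.3]
tcp_rot: [-179.0, 15.4, 88.0]
ft_force: [1.2, 0.1, -1.9]
finger_gap: 11.9
grip_force: 39.2
scene 88 [0.022 0.01  1.   ] [513.263 -11.011  90.653] [514.035 -10.678 125.227] [512.49  -11.344  56.031] 1.4920227661666257
top 25 [-0.027  0.103  0.994] [511.201  -9.044 144.65 ] [509.484  -2.47  207.862] [513.597 -18.222  56.388] 3.933478250698104
{'time': 4.725, 'joint_pos': array([  3.606,   1.39 , 103.395, -15.477,  78.136,   9.488]), 'qd': array([-2.288, -0.437, -0.397, -0.069, -0.291, -0.021]), 'joint_efforts': array([  1.822, -48.719, -47.529,  -1.955,   0.49 ,   0.186]), 'tool_pos': array([514.115, -18.636, 109.138]), 'tcp_rot': array([-179.119,   15.312,   87.826]), 'ft_force': array([-0.977, -0.112, -1.711]), 'wrist_torque': array([ 0.17 , -0.016,  0.028]), 'grip_force': 39.174267053604126, 'finger_gap': 11.737362324779172}
```

View pics/s2.png

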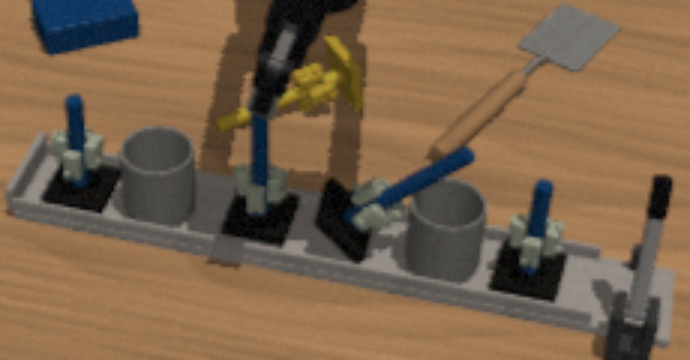

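The picture shows tree A upright in the gripper: base at (262,215), clear of the flask at (158,180) and of tree B's base at (343,220). The fits put it within about 1° of vertical. Now I lower it gently, reading the force.

```bash
python3 -m jog '[0.0005,0,0.002,0,0,0,0.001,0,0.004,0,0,0,0.001,0,0.004,0,0,0,0.001,0,0.004,0,0,0]'
python3 - <<'E'
from fit import *
np.set_printoptions(precision=3,suppress=True)
s=snap('scene');w=cloud(s)
m=blue(s)&(w[...,1]>-60)&(w[...,1]<30)&(abs(w[...,0]-513)<30)&(w[...,2]>25);P=w[m]
a,d,t,e=cyl(P); print(len(P),d,a,e)
m=(s['pixels'].max(-1)<45)&(w[...,1]>-50)&(w[...,1]<22)&(abs(w[...,0]-513)<36)&(w[...,2]>8)&(w[...,2]<35);P=w[m]
for q in range(2):
    A=np.c_[P[:,:2]-P[:,:2].mean(0),np.ones(len(P))]; c=np.linalg.lstsq(A,P[:,2],rcond=None)[0]; k=abs(A@c-P[:,2])<4; P=P[k]
print('base top plane',len(P),c,P.min(0),P.max(0))
print(cv2.minAreaRect(P[:,:2].astype(np.float32)))
print(r.sense()['ft_force'],r.sense()['tool_pos'],r.sense()['tcp_rot'])
E
```

```text
time: 5.22
tool_pos: [514.4, -19.9, 105.3]
tcp_rot: [-179.2, 15.4, 87.7]
ft_force: [-0.0, 0.4, -1.7]
finger_gap: 11.9
grip_force: 39.2
90 [-0.027  0.048  0.998] [514.708 -15.758  88.821] 1.8122694920891345
base top plane 226 [-0.052 -0.001 19.581] [490.397 -40.395  14.76 ] [543.181  11.727  23.742]
((516.8196411132812, -14.33852767944336), (52.457706451416016, 52.384674072265625), 0.4621090888977051)
[-0.827  0.295 -1.29 ] [514.411 -19.749 105.273] [-179.19    15.392   87.686]
```

```bash
python3 -m jog '[0.0002,0,0.0007,0,0,0,0.0003,0,0.0015,0,0,0,0.0003,0,0.0015,0,0,0]'
python3 -m jog '[0.0002,0,0.0007,0,0,0,0.0003,0,0.0013,0,0,0,0.0003,0,0.0013,0,0,0]'
```

```text
time: 5.65
tool_pos: [514.5, -19.5, 103.9]
tcp_rot: [-179.2, 15.4, 87.7]
ft_force: [-0.5, 0.9, -0.3]
finger_gap: 11.6
grip_force: 39.3
time: 6.02
tool_pos: [515.3, -19.7, 103.8]
tcp_rot: [-179.3, 15.4, 87.7]
ft_force: [-1.1, 0.6, 8.6]
finger_gap: 11.4
grip_force: 40.1
```

```bash
python3 -m jog '[-0.0002,0,-0.0006,0,0,0,-0.0002,0,-0.0006,0,0,0]'
python3 -m jog '[0,0,0,0,0,0,0,0,0,0,0,0,0,0,0,0,0,0,0,0,0,0,0,0]' 0.0
python3 - <<'E'
from fit import *
np.set_printoptions(precision=3,suppress=True)
s=snap('scene');w=cloud(s)
m=blue(s)&(w[...,1]>-60)&(w[...,1]<30)&(abs(w[...,0]-513)<30)&(w[...,2]>25);P=w[m]
a,d,t,e=cyl(P); print(len(P),d,a,e)
row([530.3-19.5*0+0,0,0],tool(-15)) if 0 else None
st=r.sense(); print(st['tool_pos'],st['ft_force'])
# retreat along tool z 70mm, then to pre-grasp B
z=tool(-30).as_matrix()[:,2]
row([516.4,157.6,141]-0*z,tool(-30)); print('grasp B tcp',[515.3,127.6,88.5])
E
```

```text
time: 6.28
tool_pos: [515.0, -19.6, 103.8]
tcp_rot: [-179.3, 15.4, 87.7]
ft_force: [-2.2, 0.0, 6.3]
finger_gap: 11.3
grip_force: 39.9
time: 6.78
tool_pos: [514.3, -19.7, 102.8]
tcp_rot: [-179.2, 15.4, 87.7]
ft_force: [0.7, 0.0, 0.4]
finger_gap: 42.5
grip_force: 0.0
70 [0.015 0.022 1.   ] [514.169 -15.679  79.35 ] 1.3601692228508333
[514.284 -19.649 102.858] [-0.017 -0.1   -0.419]
row [ 0.161 -0.006 -0.084] [-0.015 -0.255  0.001]
grasp B tcp [515.3, 127.6, 88.5]
```

```bash
python3 -m jog '[0,0,-0.05,0,0,0,0,0,-0.075,0,0,0,0.06,-0.002,-0.09,-0.005,-0.1,0,0.11,-0.004,-0.09,-0.01,-0.2,0,0.161,-0.006,-0.084,-0.015,-0.255,0,0.161,-0.006,-0.084,-0.015,-0.255,0,0.161,-0.006,-0.084,-0.015,-0.255,0]'
python3 - <<'E'
from fit import *
np.set_printoptions(precision=3,suppress=True)
s=snap('wrist'); w=cloud(s)
m=blue(s)&(w[...,1]>50)&(w[...,1]<160)&(abs(w[...,0]-516)<20)&(w[...,2]>50)
L=w[m]; z0=27+(L[:,1]-57)*.98; P=L[abs(L[:,2]-z0-4)<14]
a,d,t,e=cyl(P); tip=a+t[1]*d; print(len(P),d,'tip',tip,'under',tip-132*d,e)
g=tip-20*d; R=tool(-30); z=R.as_matrix()[:,2]; print(g+19*z); row(g+19*z,R)
s=snap('scene');w=cloud(s)
m=blue(s)&(w[...,1]>-60)&(w[...,1]<30)&(abs(w[...,0]-513)<30)&(w[...,2]>25);P=w[m]
a,d,t,e=cyl(P); print('A',len(P),d,a,a+t[1]*d,e)
E
```

```text
time: 7.7
tool_pos: [516.7, 157.9, 141.2]
tcp_rot: [-180.0, 30.0, 87.9]
ft_force: [0.9, -0.3, 0.0]
finger_gap: 42.5
grip_force: 0.0
347 [-0.2    0.777  0.597] tip [511.66  153.857 117.454] under [538.062  51.354  38.587] 2.614993255121153
[515.296 128.833  89.05 ]
row [ 0.002 -0.001  0.06 ] [ 0.001 -0.    -0.   ]
A 137 [-0.022  0.017  1.   ] [524.359  -9.655 104.907] [523.538  -9.012 142.386] 2.5078754167007573
```

```bash
python3 - <<'E'
from fit import *
np.set_printoptions(precision=3,suppress=True)
s=snap('wrist'); w0=s['pixels'][:,:,::-1]; t=snap('scene')
c=cv2.resize(t['pixels'][160:280,220:450,::-1],(640,334))
cv2.imwrite('pics/w3.png',cv2.resize(np.vstack([w0[:,:],c])[:,:],None,fx=.8,fy=.8))
E
```

```text
(no output)
```

View pics/w3.png

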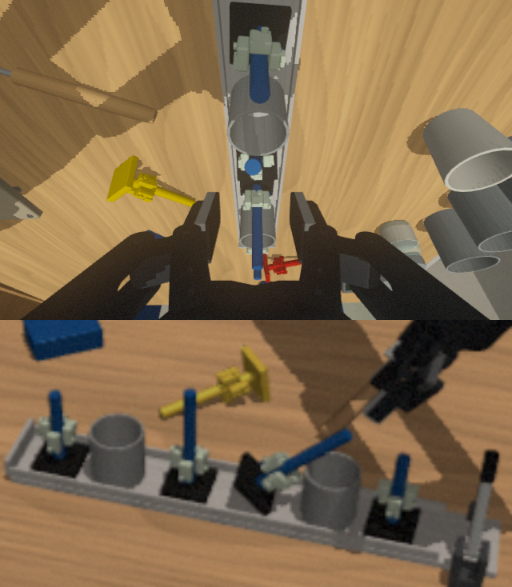

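Lower half (scene): tree A stands upright at (190,440), tree B leans on its flask with its tip at (350,435), and the fingers are beyond the tip. Upper half (wrist): B's tip at (253,167) lies centred between the pads at (207,220) and (303,220). I go in and grasp.

```bash
python3 -m jog '[0.001,-0.001,0.04,0,0,0,0.001,-0.001,0.06,0,0,0,0.001,-0.001,0.06,0,0,0,0.001,-0.001,0.06,0,0,0]'
python3 -m jog '[0,0,0,0,0,0,0,0,0,0,0,0,0,0,0,0,0,0,0,0,0,0,0,0,0,0,0,0,0,0]' -1 40
python3 - <<'E'
from plan import *
plan(np.array([516.2,57.2,26.6]),np.array([-.005,.712,.702]),[517,61,15])
E
```

```text
time: 8.4
tool_pos: [515.3, 129.1, 90.0]
tcp_rot: [179.9, 30.0, 87.8]
ft_force: [0.4, -0.0, 0.1]
finger_gap: 42.8
grip_force: 0.0
time: 9.02
tool_pos: [515.3, 129.6, 89.7]
tcp_rot: [179.9, 30.0, 87.8]
ft_force: [0.8, 3.8, 6.6]
finger_gap: 11.7
grip_force: 39.2
pivot [516.072  75.452   8.088] -> [516.817  86.999  15.   ] deg 45.399307216897064
-0.005,0.000,-0.009,0.000,0.000,0.000  tcp [515.265 129.612  99.746]
-0.018,0.001,-0.009,0.005,0.132,-0.003  tcp [515.344 118.389 106.167]
-0.031,0.001,-0.007,0.010,0.264,-0.005  tcp [515.428 106.417 111.055]
-0.043,0.002,-0.003,0.016,0.396,-0.008  tcp [515.516  93.906 114.323]
-0.052,0.002,-0.000,0.021,0.528,-0.011  tcp [515.854  84.923 115.916]
-0.060,0.003,0.004,0.026,0.660,-0.014  tcp [516.194  75.841 115.804]
-0.065,0.004,0.013,0.031,0.792,-0.016  tcp [516.532  66.887 110.904]
```

```bash
python3 -m jog '[-0.005,0,-0.009,0,0,0,-0.018,0.001,-0.009,0.005,0.132,-0.003,-0.031,0.001,-0.007,0.01,0.264,-0.005,-0.043,0.002,-0.003,0.016,0.396,-0.008,-0.052,0.002,0,0.021,0.528,-0.011,-0.06,0.003,0.004,0.026,0.66,-0.014,-0.065,0.004,0.013,0.031,0.792,-0.016,-0.065,0.004,0.013,0.031,0.792,-0.016]'
python3 -m jog '[-0.0005,0,0.002,0,0,0,-0.001,0,0.004,0,0,0,-0.001,0,0.004,0,0,0]'
cat > chk.py <<'E'
from fit import *
np.set_printoptions(precision=3,suppress=True)
s=snap('scene');w=cloud(s)
for k,y in [('A',-15),('B',61)]:
    g=(abs(w[...,1]-y)<36)&(abs(w[...,0]-516)<36)
    m=blue(s)&g&(w[...,2]>62)&(w[...,2]<145)&(abs(w[...,1]-y)<16);P=w[m]
    a,d,t,e=cyl(P); print(k,len(P),d,a,e)
    m=(s['pixels'].max(-1)<45)&g&(w[...,2]>8)&(w[...,2]<35);P=w[m]
    for q in range(2):
        A=np.c_[P[:,:2]-P[:,:2].mean(0),np.ones(len(P))]; c=np.linalg.lstsq(A,P[:,2],rcond=None)[0]; P=P[abs(A@c-P[:,2])<4]
    print(' base',len(P),c,P.min(0),P.max(0),cv2.minAreaRect(P[:,:2].astype(np.float32)))
cv2.imwrite('pics/s%d.png'%int(10*r.sense()['time']),cv2.resize(s['pixels'][160:280,220:450,::-1],None,fx=3,fy=3))
print(r.sense()['ft_force'])
E
python3 chk.py
```

```text
time: 10.02
tool_pos: [515.1, 63.0, 108.9]
tcp_rot: [-177.9, -15.4, 87.7]
ft_force: [-1.1, -0.0, -3.2]
finger_gap: 11.4
grip_force: 39.3
time: 10.4
tool_pos: [515.7, 67.3, 105.9]
tcp_rot: [-178.1, -15.3, 88.1]
ft_force: [-0.5, 0.2, -3.4]
finger_gap: 11.4
grip_force: 39.2
A 123 [-0.025  0.014  1.   ] [525.349 -10.276 107.931] 2.0363144871270182
 base 227 [-0.039 -0.01  17.923] [492.524 -40.628  13.231] [544.132  11.937  21.816] ((517.6542358398438, -14.17190933227539), (51.1924934387207, 52.77421951293945), 86.93741607666016)
B 92 [ 0.006 -0.01   1.   ] [516.354  60.636  94.022] 1.395333618697558
 base 222 [-0.034  0.004 19.262] [494.675  36.407  14.971] [544.565  87.067  23.228] ((519.8157958984375, 61.610450744628906), (49.73872756958008, 50.50572967529297), 0.7298291921615601)
[-0.148  0.602 -3.381]
```

```bash
python3 -m jog '[-0.0002,0,0.0007,0,0,0,-0.0003,0,0.0012,0,0,0,-0.0003,0,0.0012,0,0,0]'
python3 -m jog '[-0.0001,0,0.0005,0,0,0,-0.0002,0,0.001,0,0,0,-0.0002,0,0.001,0,0,0]'
```

```text
time: 10.82
tool_pos: [516.1, 66.1, 104.9]
tcp_rot: [-178.1, -15.4, 88.0]
ft_force: [0.3, -0.2, -1.8]
finger_gap: 11.4
grip_force: 39.4
time: 11.2
tool_pos: [516.7, 66.1, 104.9]
tcp_rot: [-178.2, -15.4, 88.0]
ft_force: [-2.2, -0.7, 6.7]
finger_gap: 11.3
grip_force: 40.1
```

```bash
python3 -m jog '[0.0001,0,-0.0005,0,0,0,0.0001,0,-0.0005,0,0,0]'
python3 -m jog '[0,0,0,0,0,0,0,0,0,0,0,0,0,0,0,0,0,0,0,0,0,0,0,0]' 0.0
python3 -m jog '[0,0,-0.05,0,0,0,0,0,-0.1,0,0,0,0,0,-0.11,0,0.15,0,0,0,-0.11,0,0.15,0]'
python3 chk.py
python3 - <<'E'
from fit import *
for n in ['top','scene']:
    s=snap(n);w=cloud(s)
    m=(w[...,1]>270)&(w[...,1]<305)&(w[...,0]>515)&(w[...,0]<590)
    for lo,hi in [(28,45),(50,70),(70,90),(90,110),(110,128),(128,150)]:
        k=m&(w[...,2]>lo)&(w[...,2]<hi); P=w[k]
        if len(P): print(n,lo,len(P),P.min(0),P.max(0),np.median(P,0))
    k=(w[...,1]>255)&(w[...,1]<325)&(w[...,0]>462)&(w[...,0]<510)&(w[...,2]>13);P=w[k]
    if len(P): print('catch',len(P),P.min(0),P.max(0))
print(r.sense()['tool_pos'])
E
```

```text
time: 11.45
tool_pos: [516.5, 66.1, 104.9]
tcp_rot: [-178.2, -15.4, 88.0]
ft_force: [-1.7, -0.9, 5.8]
finger_gap: 11.3
grip_force: 40.1
time: 11.95
tool_pos: [515.9, 66.2, 104.1]
tcp_rot: [-178.1, -15.4, 88.0]
ft_force: [-0.3, -0.3, -0.1]
finger_gap: 42.6
grip_force: 0.0
time: 12.45
tool_pos: [518.9, 34.8, 210.3]
tcp_rot: [-178.0, -24.0, 87.5]
ft_force: [-0.2, -0.6, -0.9]
finger_gap: 42.6
grip_force: 0.0
A 125 [-0.003  0.012  1.   ] [513.662 -14.717 109.352] 1.7814509045113045
 base 218 [-0.022 -0.008 18.156] [492.134 -39.227  14.192] [544.075  11.415  21.864] ((517.294189453125, -13.562862396240234), (49.70307159423828, 52.03751754760742), 87.86437225341797)
B 127 [-0.151 -0.08   0.985] [519.295  65.074 105.668] 2.5383178331050837
 base 220 [-0.039 -0.007 18.386] [495.274  36.237  14.017] [546.052  85.922  22.639] ((520.9619140625, 61.618370056152344), (48.77924728393555, 50.89303970336914), 3.388399362564087)
[ 0.078  0.8   -0.59 ]
top 28 70 [559.7 271.9  28.1] [589.4 303.6  45. ] [576.  278.8  40. ]
top 50 30 [552.7 273.6  50.1] [589.1 303.7  69.7] [565.3 285.4  53. ]
top 70 22 [547.6 284.3  71. ] [560.4 296.7  87.2] [555.7 285.6  80.2]
top 90 20 [538.7 284.6  90.2] [552.3 294.7 108.2] [546.8 285.9  97.4]
top 110 25 [528.8 284.4 113.7] [545.2 295.6 127.4] [540.4 285.8 121.3]
top 128 54 [524.8 284.1 129. ] [540.  298.8 141.2] [530.8 290.1 136.4]
catch 38 [487.  256.9  13. ] [495.9 298.4  31.9]
scene 28 45 [568.  271.6  32. ] [589.9 301.8  44.9] [575.3 289.   40.1]
scene 50 64 [556.1 274.4  50.1] [588.2 305.   69.7] [566.9 289.4  58.5]
scene 70 50 [550.7 284.3  70.6] [564.9 295.4  89.7] [558.9 289.5  78.9]
scene 90 57 [543.  284.2  90.6] [560.4 296.2 110. ] [550.4 290.5 100.2]
scene 110 54 [533.6 283.9 110.3] [549.4 297.7 127.6] [543.4 289.8 119.5]
scene 128 49 [526.5 283.7 128.2] [545.5 297.5 140.8] [536.9 290.5 135.3]
catch 30 [489.2 255.1  14.4] [500.1 291.2  36.1]
[518.1  37.1 209.4]
```

```bash
python3 - <<'E'
from h import *
np.set_printoptions(precision=4,suppress=True)
st=r.sense()
row([585,290,170],tool(0),st)
E
```

```text
row [0.2177 0.0614 0.1373] [-0.035 -0.417  0.005]
```

```bash
ls pics
```

```text
s104.png
s125.png
s2.png
scene0.png
scene1.png
top0.png
top1.png
w0.png
w3.png
```

```bash
python3 -m jog '[0.218,0.061,0.137,-0.035,-0.417,0.005,0.218,0.061,0.137,-0.035,-0.417,0.005,0.218,0.061,0.137,-0.035,-0.417,0.005,0.218,0.061,0.137,-0.035,-0.417,0.005,0.218,0.061,0.137,-0.035,-0.417,0.005,0.218,0.061,0.137,-0.035,-0.417,0.005,0.218,0.061,0.137,-0.035,-0.417,0.005]' -1 30
python3 - <<'E'
from h import *
np.set_printoptions(precision=4,suppress=True)
st=r.sense()
for p in [[582,290,122],[560.5,290,120],[542.3,290,111.8],[524.3,290,97.5],[510.5,290,79],[502,290,57.7],[499.5,290,46]]: row(p,tool(0),st)
E
```

```text
time: 13.48
tool_pos: [584.3, 290.2, 171.3]
tcp_rot: [180.0, -0.0, 87.9]
ft_force: [-0.5, -0.7, 0.1]
finger_gap: 0.3
grip_force: 0.0
row [-0.0003 -0.0024  0.0493] [ 0.001 -0.     0.001]
row [-0.0011 -0.0238  0.0513] [ 0.001 -0.     0.001]
row [-0.0017 -0.042   0.0595] [ 0.001 -0.     0.001]
row [-0.0024 -0.06    0.0738] [ 0.001 -0.     0.001]
row [-0.0029 -0.0738  0.0922] [ 0.001 -0.     0.001]
row [-0.0032 -0.0823  0.1135] [ 0.001 -0.     0.001]
row [-0.0033 -0.0849  0.1252] [ 0.001 -0.     0.001]
```

View pics/s125.png

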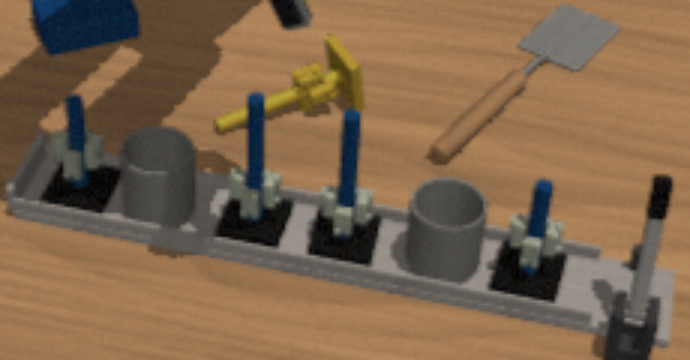

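Both trees stand upright, at (257,170) and (350,190), with flasks and short trees undisturbed. The lever is up at (650,250). Now I push it over and down.

```bash
python3 -m jog '[0,-0.002,0.035,0,0,0,0,-0.002,0.049,0,0,0,-0.001,-0.013,0.05,0,0,0,-0.001,-0.024,0.051,0,0,0,-0.001,-0.033,0.055,0,0,0,-0.002,-0.042,0.06,0,0,0,-0.002,-0.051,0.066,0,0,0,-0.002,-0.06,0.074,0,0,0]'
python3 -m jog '[0,-0.007,0.009,0,0,0,0,-0.014,0.018,0,0,0,-0.001,-0.018,0.028,0,0,0,-0.001,-0.022,0.04,0,0,0,-0.001,-0.024,0.048,0,0,0,-0.001,-0.025,0.052,0,0,0,-0.001,-0.025,0.052,0,0,0]'
```

```text
time: 14.48
tool_pos: [524.7, 290.6, 97.5]
tcp_rot: [179.9, -0.1, 87.8]
ft_force: [0.1, -0.2, 0.9]
finger_gap: 0.1
grip_force: 0.4
time: 15.35
tool_pos: [499.9, 290.4, 45.2]
tcp_rot: [180.0, -0.1, 87.8]
ft_force: [-0.1, -0.0, -0.3]
finger_gap: -0.0
grip_force: 0.0
```

```bash
python3 -m jog '[0,0,0.001,0,0,0,0,0,0.002,0,0,0,0,0,0.002,0,0,0]'; python3 -m jog '[0,0,0.001,0,0,0,0,0,0.002,0,0,0,0,0,0.002,0,0,0]'
python3 - <<'E'
from fit import *
s=snap('scene');cv2.imwrite('pics/c1.png',cv2.resize(s['pixels'][190:290,360:470,::-1],None,fx=5,fy=5))
w=cloud(s)
m=(w[...,1]>283)&(w[...,1]<297)&(w[...,2]>25)&(w[...,2]<60)&(w[...,0]>455)&(w[...,0]<560)
for x in range(455,560,12):
    k=m&(abs(w[...,0]-x)<6); 
    if k.any(): print(x,np.median(w[k],0),k.sum())
E
```

```text
time: 15.72
tool_pos: [500.3, 290.6, 43.8]
tcp_rot: [179.9, -0.1, 87.8]
ft_force: [0.6, 1.2, 0.3]
finger_gap: 0.2
grip_force: 0.2
time: 16.1
tool_pos: [500.0, 290.5, 41.5]
tcp_rot: [179.9, -0.1, 87.8]
ft_force: [0.6, 0.7, 0.8]
finger_gap: -0.5
grip_force: 0.1
491 [494.5 287.9  29.4] 4
503 [505.  287.9  58.9] 5
515 [516.2 288.7  58. ] 10
527 [526.5 291.2  56.3] 27
539 [538.6 290.   52.5] 26
551 [551.3 290.6  48.7] 31
```

View pics/c1.png

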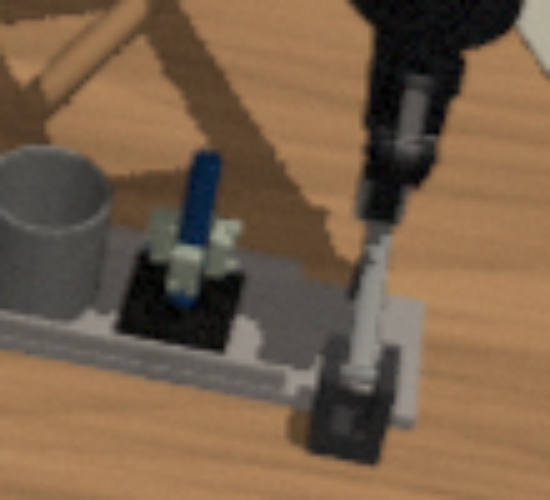

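```bash
python3 - <<'E'
from fit import *
for n in ['scene','top']:
    s=snap(n);w=cloud(s);p=s['pixels'].astype(int)
    if n=='top': cv2.imwrite('pics/c2.png',cv2.resize(s['pixels'][110:210,150:270,::-1],None,fx=5,fy=5))
    m=(w[...,1]>278)&(w[...,1]<304)&(w[...,2]>22)&(w[...,2]<110)&(w[...,0]>455)&(w[...,0]<585)
    vs=np.unique(np.nonzero(m)[0 if n=='scene' else 1])[::2]
    print(n)
    for x in range(458,585,8):
        k=m&(abs(w[...,0]-x)<4)
        if k.any():
            P=w[k]; print(x,k.sum(),'y',P[:,1].min(),P[:,1].max(),'z',np.percentile(P[:,2],[0,25,50,75,100]),'col',p[k].mean(0).round())
print(r.sense()['ft_force'],r.sense()['tool_pos'])
E
```

```text
scene
490 2 y 286.8026967967356 287.7753327268058 z [22.2 24.3 26.4 28.4 30.5] col [106.  82.  57.]
498 8 y 279.12792050928675 289.77216350790985 z [22.1 28.3 32.5 61.  81.3] col [78. 63. 50.]
506 53 y 278.6463522627191 300.43208364178867 z [56.7 63.8 74.3 85.3 97.3] col [77. 70. 63.]
514 66 y 282.2198250279631 298.77814422185753 z [56.2 75.8 86.1 92.4 99.7] col [44. 42. 40.]
522 16 y 285.2919815889234 296.0485054096695 z [51.5 56.4 57.4 59.2 60.5] col [107. 103.  98.]
530 21 y 284.8952867207016 296.81056312368054 z [51.8 54.3 55.3 56.1 60.3] col [118. 115. 109.]
538 16 y 284.9389493408097 294.71087706157385 z [43.7 51.4 52.  53.3 55.7] col [126. 123. 118.]
546 20 y 284.20838490662504 295.6530564149285 z [46.7 48.6 50.3 51.4 54.4] col [131. 128. 123.]
554 19 y 284.0955122520918 295.567005214196 z [39.7 46.  48.2 49.6 53.3] col [126. 124. 118.]
562 25 y 278.6575549419512 302.62552987927205 z [38.4 43.8 46.  46.6 49.3] col [114. 111. 107.]
570 41 y 278.6656724168245 302.8709068019207 z [30.8 39.3 42.  46.2 51. ] col [107. 105. 100.]
578 27 y 279.0515095685205 303.0486494712438 z [31.4 
[... 514 characters left out ...]
 88.]
530 13 y 285.8363849232602 292.34245717497254 z [50.2 51.1 52.6 54.6 57. ] col [97. 95. 94.]
538 21 y 284.6022658715374 294.5813813294978 z [41.6 49.5 51.1 54.2 56.1] col [114. 112. 111.]
546 19 y 285.23379696530526 295.4361755628684 z [43.9 46.8 48.3 49.7 51.1] col [115. 113. 111.]
554 22 y 284.7520325570562 297.092777225674 z [35.6 44.  45.9 47.6 50.5] col [106. 102. 100.]
562 43 y 278.19290297869185 303.13665325741147 z [23.6 39.7 43.  45.7 52.9] col [79. 77. 76.]
570 38 y 278.1681478642767 302.6546963802923 z [34.6 39.7 41.2 46.7 50.7] col [98. 95. 94.]
578 27 y 278.23093444217017 303.97530806024736 z [22.4 39.2 46.3 48.5 52.2] col [52. 49. 51.]
[ 0.7 -0.  -0. ] [500.1 290.5  41.5]
```

View pics/c2.png

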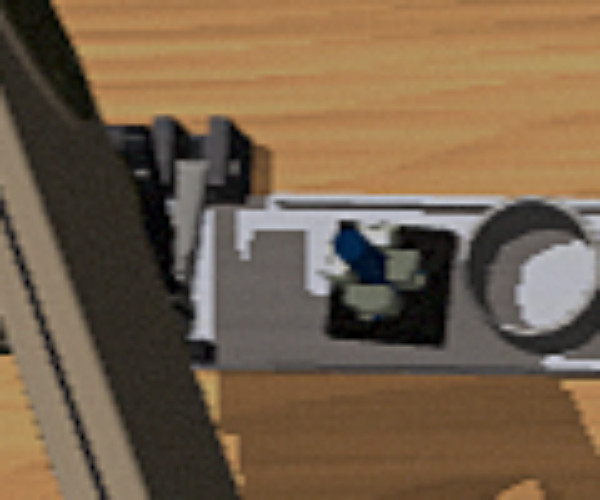

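The lever is still about 17° up; the fingertips meet it higher than I assumed. I keep pressing down, watching the force.

```bash
python3 -m jog '[0,0,0.002,0,0,0,0,0,0.004,0,0,0,0,0,0.006,0,0,0,0,0,0.008,0,0,0,0,0,0.008,0,0,0]'
python3 - <<'E'
from fit import *
s=snap('scene');w=cloud(s);p=s['pixels'].astype(int)
for y0,y1 in [(284,297),(278,283),(298,304)]:
  m=(w[...,1]>y0)&(w[...,1]<y1)&(w[...,2]>22)&(w[...,2]<110)
  print(y0)
  for x in range(506,575,8):
    k=m&(abs(w[...,0]-x)<4)
    if k.sum()>1: P=w[k]; print(x,k.sum(),'z',np.percentile(P[:,2],[0,25,50,75,100]))
E
```

```text
time: 16.88
tool_pos: [500.0, 290.4, 33.3]
tcp_rot: [180.0, -0.1, 87.8]
ft_force: [0.1, 0.8, -0.1]
finger_gap: 0.0
grip_force: 0.0
284
506 18 z [54.4 55.5 55.8 59.7 66.1]
514 59 z [47.7 55.9 76.  85.  91.5]
522 18 z [48.9 50.3 51.7 52.5 78.3]
530 19 z [ 47.5  50.8  52.4  80.5 109.7]
538 16 z [43.5 48.  49.1 50.7 51.3]
546 18 z [43.4 46.4 46.9 48.7 52. ]
554 18 z [39.5 44.  45.8 46.4 49.6]
562 16 z [40.5 42.4 44.  45.7 47.4]
570 21 z [36.  39.9 41.1 42.9 44.8]
278
506 17 z [63.5 70.7 74.9 82.2 86.8]
514 3 z [76.4 76.9 77.4 83.2 89. ]
530 2 z [108.1 108.4 108.7 109.  109.3]
562 3 z [46.9 47.2 47.5 49.3 51.1]
570 7 z [40.7 47.2 47.7 49.3 51.3]
298
506 9 z [52.7 65.9 69.5 78.5 82.2]
562 3 z [46.5 47.5 48.4 49.2 50. ]
570 8 z [46.9 47.7 49.1 50.2 52.5]
```

```bash
python3 -m jog '[0,0,0.002,0,0,0,0,0,0.004,0,0,0,0,0,0.006,0,0,0,0,0,0.008,0,0,0,0,0,0.008,0,0,0]'
python3 -m jog '[0,0,0.001,0,0,0,0,0,0.002,0,0,0,0,0,0.003,0,0,0,0,0,0.003,0,0,0]'
cat > lev.py <<'E'
from fit import *
s=snap('scene');w=cloud(s)
m=(w[...,1]>285)&(w[...,1]<296)&(w[...,2]>28)&(w[...,2]<70)&(w[...,0]>518)&(w[...,0]<560);P=w[m]
for _ in range(3):
    c=np.polyfit(P[:,0],P[:,2],1); e=P[:,2]-np.polyval(c,P[:,0]); P=P[abs(e)<3]
print('slope',c[0],'z at 520,573',np.polyval(c,[520,573]),len(P))
for x in range(462,520,8):
    k=(abs(w[...,0]-x)<4)&(w[...,1]>280)&(w[...,1]<300)&(w[...,2]>22)&(w[...,2]<70)
    if k.any(): print(x,k.sum(),np.percentile(w[k][:,2],[0,50,100]))
E
python3 lev.py
```

```text
time: 17.55
tool_pos: [500.0, 290.4, 25.3]
tcp_rot: [180.0, -0.1, 87.8]
ft_force: [-0.4, -0.6, -0.3]
finger_gap: -0.0
grip_force: 0.0
time: 18.05
tool_pos: [500.1, 290.5, 22.5]
tcp_rot: [179.9, -0.1, 87.8]
ft_force: [0.5, -0.4, 0.7]
finger_gap: -0.4
grip_force: 0.0
slope -0.10051705532410714 z at 520,573 [46.4 41.1] 61
494 4 [23.3 25.3 38.8]
502 9 [41.7 50.6 68.5]
510 54 [43.2 58.8 69.8]
518 18 [40.5 47.4 70. ]
```

```bash
python3 -m jog '[0,0,0.001,0,0,0,0,0,0.002,0,0,0,0,0,0.003,0,0,0,0,0,0.003,0,0,0]'
python3 -m jog '[0,0,0.001,0,0,0,0,0,0.002,0,0,0,0,0,0.002,0,0,0]'
python3 -m jog '[0,0,0.001,0,0,0,0,0,0.002,0,0,0,0,0,0.002,0,0,0]'
python3 lev.py
```

```text
time: 18.6
tool_pos: [500.1, 290.5, 19.5]
tcp_rot: [179.9, -0.1, 87.8]
ft_force: [-0.4, 0.1, 0.6]
finger_gap: 0.1
grip_force: 0.0
time: 18.98
tool_pos: [500.1, 290.5, 17.5]
tcp_rot: [179.9, -0.1, 87.8]
ft_force: [-0.2, -0.1, 0.2]
finger_gap: -0.2
grip_force: 0.1
time: 19.35
tool_pos: [500.3, 290.5, 15.6]
tcp_rot: [179.9, -0.1, 87.8]
ft_force: [0.3, 0.2, -0.6]
finger_gap: -0.1
grip_force: 0.3
slope -0.006070163537711442 z at 520,573 [42.2 41.9] 59
494 2 [25.4 25.9 26.4]
502 8 [26.4 46.7 67.4]
510 55 [39.2 53.9 67.1]
518 25 [34.  56.1 69.8]
```

```bash
python3 -m jog '[0,0,0.001,0,0,0,0,0,0.0015,0,0,0,0,0,0.0015,0,0,0]'
python3 -m jog '[0,0,0.001,0,0,0,0,0,0.0015,0,0,0,0,0,0.0015,0,0,0]'
python3 lev.py
```

```text
time: 19.77
tool_pos: [500.2, 290.6, 14.6]
tcp_rot: [179.9, -0.1, 87.8]
ft_force: [-2.2, -1.3, 5.3]
finger_gap: -0.2
grip_force: 2.7
time: 20.15
tool_pos: [500.3, 290.7, 14.4]
tcp_rot: [179.9, -0.1, 87.8]
ft_force: [-7.4, -3.2, 16.3]
finger_gap: 0.0
grip_force: 8.0
slope 0.017428498788389757 z at 520,573 [41.6 42.5] 61
494 2 [24.  25.8 27.6]
502 7 [24.7 54.5 61.8]
510 48 [39.1 50.3 70. ]
518 36 [35.6 56.6 69.4]
```

The stop is reached at 16 N with the lever level. I back off and check that it stays.

```bash
python3 -m jog '[0,0,-0.002,0,0,0,0,0,-0.004,0,0,0,0,0,-0.008,0,0,0,0,0,-0.008,0,0,0]'
python3 lev.py
```

```text
time: 20.7
tool_pos: [500.4, 290.7, 20.9]
tcp_rot: [179.9, -0.1, 87.8]
ft_force: [-0.1, 0.5, 0.3]
finger_gap: -0.2
grip_force: 0.0
slope 0.003400163632266124 z at 520,573 [41.  41.2] 56
494 2 [23.6 23.7 23.8]
502 21 [29.2 42.7 67. ]
510 44 [38.9 56.9 69.4]
518 22 [35.9 51.5 69.9]
```

Lever stays level. I retreat up and away, then do a final check.

```bash
python3 -m jog '[0,0,-0.03,0,0,0,0,0,-0.08,0,0,0,0,0,-0.14,0,0,0,0.04,0,-0.18,0,0,0,0.08,0,-0.18,0,0,0,0.08,0,-0.18,0,0,0]'
python3 lev.py
python3 - <<'E'
from fit import *
s=snap('top');w=cloud(s);t=snap('scene');wt=cloud(t)
m=(w[...,1]>283)&(w[...,1]<297)&(w[...,2]>25)&(w[...,0]>455)&(w[...,0]<560)
for x in range(460,560,14):
    k=m&(abs(w[...,0]-x)<7)
    if k.any(): print(x,np.median(w[k],0),k.sum())
for c in ['flask1','small1','tree1']:
    for o in r.outline_of(s,c):
        P=w[o['region']];P=P[~np.isnan(P[:,0])]
        if c=='flask1': P=P[(P[:,2]>64)&(P[:,2]<76)]
        if len(P): print(c,round(o['score'],2),P.min(0),P.max(0))
cv2.imwrite('pics/f.png',np.vstack([cv2.resize(t['pixels'][160:290,210:460,::-1],(625,325)),cv2.resize(s['pixels'][120:210,160:430,::-1],(625,208))]))
E
```

```text
time: 21.5
tool_pos: [502.7, 372.7, 201.0]
tcp_rot: [179.9, -0.1, 88.0]
ft_force: [-0.1, 0.3, -0.1]
finger_gap: -0.1
grip_force: 0.0
slope -0.01581968582780236 z at 520,573 [41.8 41. ] 59
462 4 [40.4 42.2 42.8]
470 14 [34.6 43.2 45.4]
478 17 [36.9 41.9 45.2]
486 11 [38.6 43.  46.5]
494 19 [23.4 41.3 46.2]
502 15 [22.8 40.3 44.1]
510 14 [32.2 41.5 46. ]
518 12 [37.5 40.7 43.8]
460 [462.6 287.3 643. ] 133
474 [473.9 290.  642.9] 261
488 [487.9 288.2 612.9] 665
502 [500.5 294.6 597.5] 456
516 [515.1 291.   41.1] 38
530 [529.5 290.   40.1] 40
544 [543.9 290.   39.8] 38
558 [555.2 289.7  39.9] 25
flask1 0.89 [ 481.3 -122.8   64. ] [540.5 -66.   73.4]
flask1 0.62 [489.8 111.2  64. ] [548.  170.7  73.7]
small1 0.66 [493.7 180.8   4.1] [549.8 237.8 109.7]
small1 0.61 [ 482.1 -188.8    6.4] [ 534.7 -135.6  108.6]
tree1 0.93 [300.5 -75.6  -3.3] [402.2  43.3  56.5]
tree1 0.69 [485.6 -40.    3.8] [543.4  11.6 144. ]
tree1 0.6 [489.2  35.1  11.3] [541.8  86.5 142. ]
tree1 0.58 [ 515.1 -369.9   -5.2] [ 650.6 -313.    54.8]
```

View pics/f.png

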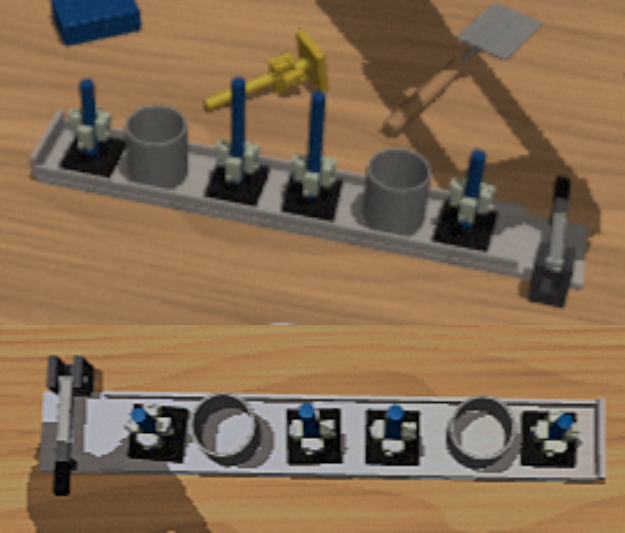

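The final picture shows both trees upright, at (237,140) and (315,155) in the upper half, with flasks and short trees unmoved. The lever lies level across the mouth at (62,430) in the lower half.

```bash
python3 -c "
from bench import r
print(r.hand_in())"
```

```text
the job is handed in; nothing more can be done
None
```

Both tipped trees now stand upright in the lane, each set down with under 10 N. The clamp lever is shut and level, the flasks and short trees are where they were, and the job was handed in at about 22 s; no verdict came back.

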